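Find where the pouch sealer's arm bites and set its travel stop there

ROBOT

A 6-joint arm with a two-finger parallel gripper is mounted at the origin on a cart in front of the work surface, level with it; the furniture and walls round the work are solid. World frame = base frame: x ahead of the robot, y to its left, z up, the work surface at z = 0. Lengths are in m, angles in rad, forces in N, time in s.
With the tool pointing down it reaches from about 0.25 to 0.775 m from the base axis. Payload 4 kg.
Tool frame: the origin (TCP) lies between the finger pads; the fingertips stand 14 mm ahead of it and the grasp point (between the pads) lies 5 mm behind it; z points along the fingers, y is the line along which they close (so a half turn about z gives the same grasp; the last joint's range is limited). The gripper opens to 94 mm and grips with 3 to 60 N. Pads are 16 mm wide; open, the fingers measure 119 mm over their backs; the gripper's body (75 mm by 177 mm) begins 78 mm behind the grasp point.
Start: joints at [1.003, 0.087, 1.371, -0, 1.684, -0.103], TCP at [0.247, 0.492, 0.22] pointing down, gripper open.
Joint ranges: [-3.1, 3.1], [-0.76, 2.03], [0.27, 2.55], [-1.08, 4.22], [0.17, 2.65], [-2.57, 2.57]. Speed limits (rad/s): [2.79, 2.79, 3.14, 3.14, 3.14, 3.14].

INTERFACE

Orientations are given as [roll, pitch, yaw] about the fixed x, y, z axes, in that order (R = Rz(yaw) Ry(pitch) Rx(roll)).
In Python, from bench import robot, snapshot gives the robot as it stands.
- The arm moves only by the tool carry_out, never from a script. Its argument "motion" is text: rows parted by semicolons, each of 4 numbers parted by spaces: the shift along the tool's x, y, z each as a share of 0.15 m, from -1 to 1, then the turn about the tool's z as a share of 180 degrees, from -1 to 1. A call has exactly 8 rows; each row is the pose to reach, as a shift and turn from the pose commanded when the call began, along the tool's axes at that moment, turning the shorter way round; what a row does not reach only later rows make up. A row lasts 1/10 s, in which the tool goes at most 50 mm and 8.59 degrees, less where a joint would pass 70% of its speed; a pose out of reach is approached as far as the arm can. A call with a number of a shift or a turn outside -1 to 1 is refused whole. A call with a gripper value outside its range is refused whole. "grip" is the opening, from -1 (shut) to 1 (fully open), set as the call begins (left out, the last holds). The fingers move at their own pace and stop on an object; the grip force is fixed at half the most. Time passes only in rows, so rows that repeat a pose let the fingers close, or fill a call up. It gives the time, the measured TCP pose, the force, the opening and the grip force at its end, in the units of the state.
- robot.get_obs(): the state, without advancing time (a new reading comes with each control period).
- snapshot(name): name is "side" or "top"; returns a dict with "image" (480x640x3 uint8, red, green, blue), "fx", "fy", "cx", "cy" (pixels), "pose" (4x4, takes a point from camera to world coordinates). Camera axes: x right, y up, looking along -z (the intrinsics and any distortion apply to the point x, -y, -z); pixel columns grow to the right and rows downward; lengths in m; the calibration is good to about 2 mm. A picture is of the moment at which its call begins. There is no depth.
- robot.close_job(): hands the job in; it is judged then, once.
The state is a dict: "time": time; "joint_positions": joint angles; "qvel": joint speeds; "joint_torque": joint torques, N m; "tool_pos": TCP position; "ee_rot": TCP orientation; "wrist_force": force on the tool from outside, world axes, zero at the start; "wrist_torque": the same for the moment, N m; "width": finger opening in m; "finger_force": force on a finger pad.
Only numpy, scipy, OpenCV 4.12 (cv2) and the standard library are available. Lean on these libraries where they do the work, as an engineer would, in place of code of your own. Each camera call takes 0.05 s, during which the arm holds its last target. There are 200 camera calls.

TASK

The pad of this lever pouch sealer has been repacked, so its travel stop must be set anew. Press the arm down gently by its T handle until the resistance firms up where the sealing bar meets the pad, note how far the arm has travelled, and let it come up again without crushing the pad. Then slide the stop wedge in by its knob so that the stop will catch the arm just past that point with the bar lightly bedded on the pad, prove it by pressing the arm down firmly onto the stop, and let the arm come up, with the wedge left in and the small case beside it undisturbed.

Things in the scene. Friction and masses are not known exactly. Their poses are not given: they have to be found in the camera images.
- sealer: Fixed lever pouch sealer: white housing 225 x 120 mm, 36 mm high, arm hinged at its rear: hinge axis along y, 100 mm behind the origin and 85 mm up. Origin under its middle on the worktop; x points from the operator to the rear, y left, z up. On its right, 100 mm off the centre line, an aluminium rail (46 mm wide, lips 16 mm high) runs along x, 180 mm before to 40 mm behind the origin.
- press_arm (a joint): Angle of the grey press arm in rad: 0 = raised (it points to the operator and 0.42 rad upward), growing as it is pressed down, end of range 0.55. A return spring holds it up: about 3 N at the handle at first, rising evenly to about 5 N near 0.4 rad.
- handle_top (a point): Top of the middle of the black T handle, a round bar 22 mm thick, 74 mm long along y, at the end of the arm 230 mm from the hinge; this point is 11 mm above the arm's mid line. Raised it is about 190 mm above the worktop; pressed, it moves on an arc about the hinge, down and some 20 mm toward the operator. Press it from above with shut fingers along that arc.
- sealing_bar (a point): Underside of the round sealing bar (14 mm thick, 100 mm long along y) under the arm, 120 mm from the hinge. It meets the pad somewhere between 0.29 and 0.40 rad of the arm; from there resistance at the handle rises steeply, about 1.1 N for each mm of handle travel.
- pad_bed: Fixed aluminium channel (30 x 108 mm, 16 mm high) on the housing with packing and black silicone pad; origin under its middle, 36 mm up. The pad's height in it is unknown. The pad yields 1 mm (0.0083 rad of the arm) per 4 N. Lightly bedded is 1.5 to 12 N on it: the stop comes 0.004 to 0.023 rad past first touch, best 0.012. Above 25 N it is crushed.
- stop_foot (a point): Lowest point of the domed steel stop foot (12 mm thick) that hangs from a rod on the arm's right, above the rail, 155 mm from the hinge. It lands on the sloping top of the stop wedge when that is far enough in; that stop is hard.
- stop_wedge (a joint): How far the steel stop wedge is slid in along its rail toward the rear (sealer's +x), m: 0 = fully out, 0.080 = end; it starts parked under 0.009, clear of the foot. Slides with about 7 N and stays where left; the arm does not drive it back. The farther in, the earlier it stops the arm: at value s the stop comes at arm angle q = 0.339 - 2.48 (s - 0.050) rad (within 0.003; s from 0.018 to 0.075).
- wedge_nose (a point): Top edge of the wedge's thin rear end, 34 mm above the worktop, 26 mm wide; from here the top rises 0.353 mm per mm toward the operator, over 85 mm. It lies 130 mm behind the knob.
- wedge_knob (a point): Middle of the grip of the wedge's upright black knob, 20 mm across, grip from 18 mm above to 18 mm below this point, 62 mm above the worktop, in front of the wedge; it moves with it. At wedge value 0 it is 200 mm before and 100 mm right of the sealer's origin. Only the rail and low bystanders (under 35 mm high) are near it.
- retainer_box: Bystander: small closed case, 42 x 64 x 33 mm, to the right of the rail; origin under its centre.

How it is judged:
On the way, in this order (a step that is already met when the one before it is completed fails the run):
1. the arm is pressed until the sealing bar beds on the pad (over 3 N), with the stop wedge not yet in play (contact force between press_arm and pad_bed above 3 N and contact force between press_arm and stop_wedge below 0.5 N), for 0.2 s.
2. the arm is let up again (value of joint press_arm below 0.08 rad), for 0.1 s.
3. the arm is pressed onto the set stop (over 4 N on the wedge) with the bar lightly bedded on the pad (1.5 to 12 N) (contact force between press_arm and stop_wedge above 4 N and contact force between press_arm and pad_bed between 1.5 and 12 N), for 0.2 s.
At the end, for the whole second after the job is handed in: After the arm has landed on the stop with 1.5 to 12 N on the pad, the arm is up again (within 0.04 rad of its rest) and the wedge stays slid in (over 12 mm), at rest (value of joint press_arm below 0.04 rad and value of joint stop_wedge above 0.012 m and velocity of joint stop_wedge between -0.002 and 0.002 m/s); the robot touches nothing.
It fails at once if the pad is crushed (more than 25 N between sealing bar and pad) (contact force between press_arm and pad_bed above 25 N).
It fails at once if the small case beside the rail is shifted by more than 25 mm (distance of retainer_box from where it was at the start of the episode above 0.025 m).
It also fails if it takes over 72 s, if anything falls off the work surface, if the arm or the gripper's body presses on something with over 40 N, if the wrist force passes 120 N, or if a joint passes its speed limit or range.

## Working session

There is one attempt and no reset: what is moved stays moved. The work goes in short steps, Python scripts to look and compute and a tool call to move; the robot and the scene stay as the last step left them, time stands still between calls to the robot, and variables do not carry over. Pictures are saved under pics/ and viewed, at most 10 in all, crops included, and the job is handed in when it is done.

Besides the shell and the picture viewer there is one more tool, called after "Request:" as name(argument=value, ...) on one line, values as JSON. carry_out: Moves the arm, as the interface text tells. Shift numbers are shares of 0.15 m and turn numbers shares of 180 degrees, none past 1 either way. Its arguments: {"type":"object","properties":{"motion":{"type":"string"},"grip":{"type":"number"}},"required":["motion"]}

```bash
ls; mkdir -p pics; python3 - <<'E'
from bench import robot, snapshot
import cv2,numpy as np,json
print(robot.get_obs())
for n in("top","side"):
    s=snapshot(n); cv2.imwrite(f"pics/{n}0.png",s["image"][:,:,::-1]); 
    d={k:(np.array(v).tolist()) for k,v in s.items() if k!="image"}; print(d); json.dump(d,open(n+".json","w"))
E
```

```text
pics
{'time': 0.0, 'joint_positions': array([ 1.00295476e+00,  8.79136356e-02,  1.37223048e+00,  1.14293827e-05,
        1.68359194e+00, -1.03138048e-01]), 'qvel': array([-0.00161083,  0.00054894,  0.00078605, -0.00102205, -0.00114034,
       -0.00201929]), 'joint_torque': array([-4.67530608e-04, -3.40190864e+01, -3.02424145e+01,  7.15427916e-02,
        3.32187396e-02, -1.74462739e-04]), 'tool_pos': array([0.24622901, 0.49123076, 0.21833881]), 'ee_rot': array([-3.13946180e+00, -2.31974344e-04,  2.67689016e+00]), 'wrist_force': array([-0.45308938,  0.8950498 ,  1.07724479]), 'wrist_torque': array([-0.02601821, -0.04640448, -0.03208481]), 'finger_force': 0.0, 'width': 0.09426669990178449}
{'fx': 502.0089687538981, 'fy': 502.0089687538981, 'cx': 321.4794546344981, 'cy': 234.4479234389546, 'pose': [[-0.02603323548759068, 0.9938003973618338, -0.10808811615302044, 0.5227222629751794], [-0.9995248377918843, -0.027662138481379286, -0.013597967927020718, -0.019613110891724902], [-0.016503614366402946, 0.10768275766388127, 0.9940483159357731, 0.9762638519467308], [0.0, 0.0, 0.0, 1.0]]}
{'fx': 441.0132511128563, 'fy': 441.0132511128563, 'cx': 329.44824049443935, 'cy': 247.64942231887554, 'pose': [[0.30223905284102837, 0.5454292137329215, -0.7817662871628869, -0.06104657465422317], [-0.9532265121760872, 0.17011323358624394, -0.2498413581524164, -0.22558575819587845], [-0.003281984517046903, 0.8207121666976305, 0.5713324496404093, 0.6475228620182439], [0.0, 0.0, 0.0, 1.0]]}
```

View pics/top0.png

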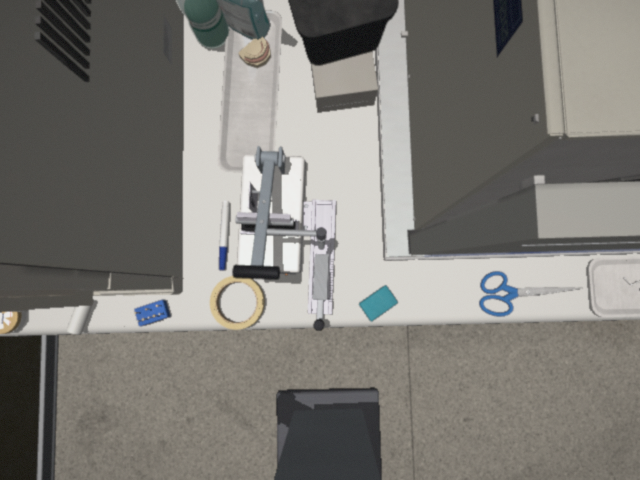

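View pics/side0.png

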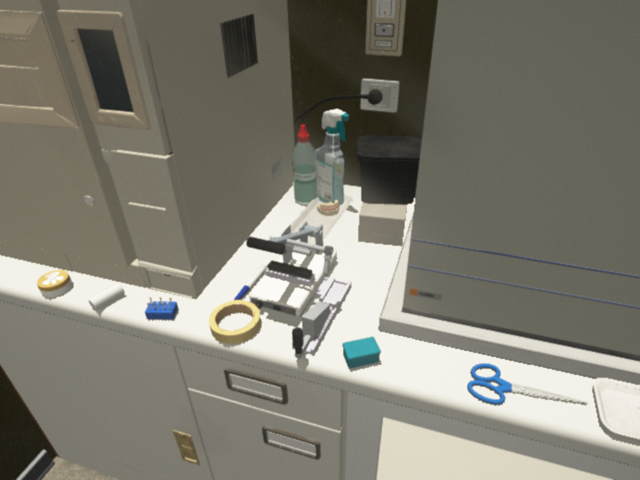

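The top view shows the sealer at about (270,215), the T handle at (256,271), the knob at (319,324) and the teal case at (378,303). The side view shows the handle at (266,245) and the knob at (297,341). Next I'll enlarge both.

```bash
python3 - <<'E'
import cv2
a=cv2.imread("pics/top0.png")[140:340,200:400]; cv2.imwrite("pics/topc.png",cv2.resize(a,(600,600),interpolation=cv2.INTER_CUBIC))
a=cv2.imread("pics/side0.png")[210:360,230:390]; cv2.imwrite("pics/sidec.png",cv2.resize(a,(640,600),interpolation=cv2.INTER_CUBIC))
E
```

```text
(no output)
```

View pics/topc.png

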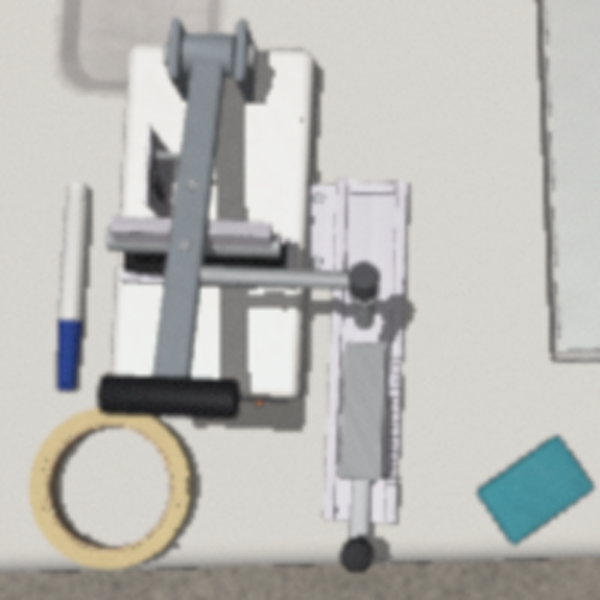

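View pics/sidec.png

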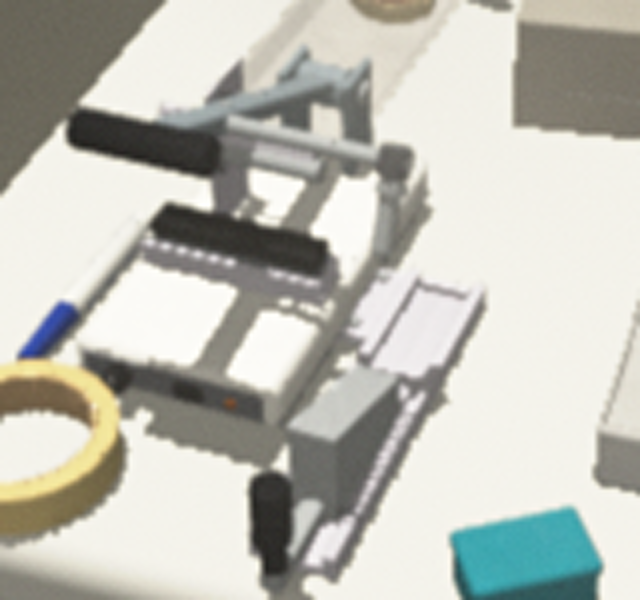

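The top crop shows the handle centre at crop (169,396), the knob top at (357,553) and the housing corners at (130,48), (312,52), (299,397) and (113,395). In the side crop the handle centre is at (146,142) and the knob at (271,520). I'll fit the sealer pose to these.

```bash
cat > h.py <<'E'
import numpy as np,json
from scipy.optimize import least_squares
C={n:json.load(open(n+".json")) for n in("top","side")}
def proj(n,p):
    c=C[n];T=np.array(c["pose"]);q=T[:3,:3].T@(np.array(p)-T[:3,3])
    return np.array([c["cx"]+c["fx"]*q[0]/-q[2],c["cy"]-c["fy"]*q[1]/-q[2]])
def W(v,m):
    x,y,a=v[:3];c,s=np.cos(a),np.sin(a);return [x+c*m[0]-s*m[1],y+s*m[0]+c*m[1],m[2]]
E
python3 - <<'E'
from h import *
t=lambda u,v:(200+u/3-.3,140+v/3-.3); s=lambda u,v:(230+u/4-.4,210+v/4-.4)
O=[("top",(.1125,.06,.036),t(130,48)),("top",(.1125,-.06,.036),t(312,52)),("top",(-.1125,-.06,.036),t(299,397)),
("top",(-.1125,.06,.036),t(113,395)),("top",(.04,-.123,.016),t(410,182)),("top",(-.18,-.123,.016),t(398,522)),
("top",(-.18,-.077,.016),t(322,522)),("top",(-.11,0,.179),t(169,396)),("top","k80",t(357,553)),
("side",(-.11,0,.179),s(146,142)),("side","k62",s(271,512)),
("top",(-.11,.037,.179),t(100,393)),("top",(-.11,-.037,.179),t(239,399))]
M=lambda v,m:(-.2+v[3],-.1,int(m[1:])/1000) if isinstance(m,str) else m
f=lambda v:np.concatenate([proj(n,W(v,M(v,m)))-p for n,m,p in O])
r=least_squares(f,[.45,0.05,0,.003],loss="soft_l1");print(r.x);print(f(r.x).reshape(-1,2).round(1))
v=r.x
print("handle top raised",W(v,(-.11+.011*np.sin(.42),0,.179+.011*np.cos(.42))),"hinge",W(v,(.1,0,.085)),"knob",W(v,M(v,"k62")))
E
```

```text
[ 0.66353697  0.08860187 -0.06781836  0.00271109]
[[-0.4  0.8]
 [ 1.3  1.7]
 [ 0.1  4.4]
 [-1.8  2.4]
 [-0.1 -1.2]
 [-0.6  0.1]
 [ 0.4 -0.9]
 [ 0.4 -0.6]
 [-0.3  1. ]
 [-0.1 -0.4]
 [ 0.2 -2.9]
 [ 0.3 -0.6]
 [ 0.3 -0.7]]
handle top raised [np.float64(0.5582648886485883), np.float64(0.09575221788476948), np.float64(0.1890439783434354)] hinge [np.float64(0.7633070899049332), np.float64(0.0818252329327466), 0.085] knob [np.float64(0.4599249449688518), np.float64(0.0022013075439138996), 0.062]
```

Request:
carry_out(motion="-0.12 -0.12 -0.03 0.047; -0.24 -0.24 -0.06 0.094; -0.36 -0.36 -0.1 0.14; -0.48 -0.48 -0.14 0.187; -0.6 -0.6 -0.18 0.234; -0.72 -0.74 -0.2 0.28; -0.84 -0.86 -0.2 0.327; -0.92 -0.95 -0.2 0.374", grip=-1)

```text
time: 0.9
tool_pos: [0.3062, 0.301, 0.2492]
ee_rot: [-3.142, 0.001, 1.495]
wrist_force: [0.8, -0.5, 0.1]
width: 0.0335
finger_force: 0.0
```

Request:
carry_out(motion="-0.15 0.1 0 0; -0.3 0.2 0 0; -0.45 0.35 0 0; -0.6 0.5 0 0; -0.75 0.65 0 0; -0.87 0.8 0 0; -0.96 0.9 0 0; -1 0.95 0 0")

```text
time: 1.7
tool_pos: [0.4385, 0.1416, 0.2487]
ee_rot: [-3.14, 0.001, 1.5]
wrist_force: [-1.5, 0.7, 0.7]
width: 0.0004
finger_force: 0.0
```

```bash
cat >> h.py <<'E'
def sealer():
    from bench import robot
    o=robot.get_obs();v=[0.66353697,0.08860187,-0.06781836];d=o["tool_pos"]-[v[0],v[1],0];c,s=np.cos(v[2]),np.sin(v[2])
    return np.array([c*d[0]+s*d[1],-s*d[0]+c*d[1],d[2]]),o
E
python3 -c "
from h import *
p,o=sealer();print(p,o['ee_rot'],o['wrist_force'],o['time'],o['width'])"
```

```text
[-0.22812682  0.0376619   0.24872143] [-3.14027031e+00  5.25254597e-04  1.49966610e+00] [-1.45110729  0.71994516  0.65243317] 1.7 0.0003720963503199637
```

Request:
carry_out(motion="-0.05 0.15 0 0; -0.1 0.3 0 0; -0.15 0.45 0.03 0; -0.2 0.6 0.06 0; -0.23 0.72 0.1 0; -0.25 0.8 0.15 0; -0.25 0.82 0.2 0; -0.25 0.82 0.22 0")

```text
time: 2.5
tool_pos: [0.5572, 0.0975, 0.2148]
ee_rot: [-3.139, -0.0, 1.502]
wrist_force: [0.2, -0.1, 0.2]
width: 0.0006
finger_force: 0.0
```

```bash
python3 - <<'E'
from h import *
import cv2
from bench import snapshot
p,o=sealer();print(p,o['wrist_force'],o['time'])
A=snapshot("top")["image"][140:340,200:400,::-1];B=snapshot("side")["image"][210:360,230:390,::-1]
cv2.imwrite("pics/h1.png",np.hstack([cv2.resize(A,(400,400)),cv2.resize(B,(400,400))]))
# arc table: fingertip TCP for arm angle q
for q in (0,.1,.2,.28,.3,.32,.35,.4):
    a=.42-q;print(q,np.round([.1-.23*np.cos(a)+.0*np.sin(a),.085+.23*np.sin(a)+.011+.014],4))
E
```

```text
[-0.10664533  0.00165392  0.21484136] [ 0.21124247 -0.06066573  0.24593453] 2.5
0 [-0.11    0.2038]
0.1 [-0.1183  0.1824]
0.2 [-0.1245  0.1602]
0.28 [-0.1277  0.1421]
0.3 [-0.1283  0.1375]
0.32 [-0.1289  0.133 ]
0.35 [-0.1294  0.1261]
0.4 [-0.13    0.1146]
```

View pics/h1.png

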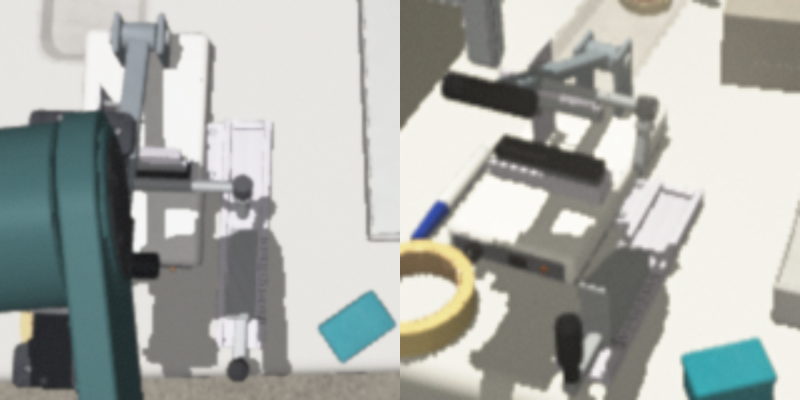

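The top view shows the wrist over the handle. The side view shows the fingertip just above the handle centre, at about (485,65), and the knob is free at (568,340). Now I'll press along the arc, stopping short of the pad.

Request:
carry_out(motion="0 -0.02 0.07 0; 0 -0.05 0.13 0; 0 -0.078 0.216 0; 0 -0.1 0.29 0; 0 -0.119 0.364 0; 0 -0.13 0.42 0; 0 -0.137 0.455 0; 0 -0.137 0.455 0")

```text
time: 3.4
tool_pos: [0.5365, 0.0987, 0.1475]
ee_rot: [-3.14, -0.0, 1.502]
wrist_force: [-3.2, 0.5, 4.5]
width: 0.0005
finger_force: 2.4
```

```bash
python3 -c "
from h import *
p,o=sealer();print(p,o['wrist_force'],o['time'])"
```

```text
[-0.12739012  0.00147953  0.14748011] [-3.21278855  0.52826524  4.45136128] 3.4
```

Request:
carry_out(motion="0 0 0.01 0; 0 0 0.02 0; 0 -0.002 0.03 0; 0 -0.002 0.035 0; 0 -0.003 0.04 0; 0 -0.003 0.04 0; 0 -0.003 0.04 0; 0 -0.003 0.04 0")

```text
time: 4.2
tool_pos: [0.5372, 0.0986, 0.1425]
ee_rot: [3.141, -0.0, 1.502]
wrist_force: [-3.0, 0.5, 4.2]
width: 0.0001
finger_force: 2.5
```

Request:
carry_out(motion="0 0 0.005 0; 0 0 0.01 0; 0 -0.001 0.013 0; 0 -0.001 0.013 0; 0 -0.001 0.013 0; 0 -0.001 0.013 0; 0 -0.001 0.013 0; 0 -0.001 0.013 0")

```text
time: 5.0
tool_pos: [0.5369, 0.0986, 0.1403]
ee_rot: [3.141, -0.0, 1.502]
wrist_force: [-2.9, 1.7, 4.0]
width: 0.0006
finger_force: 2.4
```

Request:
carry_out(motion="0 0 0.005 0; 0 0 0.01 0; 0 -0.001 0.013 0; 0 -0.001 0.013 0; 0 -0.001 0.013 0; 0 -0.001 0.013 0; 0 -0.001 0.013 0; 0 -0.001 0.013 0")

```text
time: 5.8
tool_pos: [0.5367, 0.0985, 0.1384]
ee_rot: [-3.141, -0.0, 1.502]
wrist_force: [-2.9, 0.4, 4.9]
width: 0.0005
finger_force: 2.5
```

Request:
carry_out(motion="0 0 0.005 0; 0 0 0.01 0; 0 -0.001 0.013 0; 0 -0.001 0.013 0; 0 -0.001 0.013 0; 0 -0.001 0.013 0; 0 -0.001 0.013 0; 0 -0.001 0.013 0")

```text
time: 6.6
tool_pos: [0.5367, 0.0985, 0.1364]
ee_rot: [3.141, -0.0, 1.502]
wrist_force: [-2.9, 0.6, 4.8]
width: 0.0006
finger_force: 2.4
```

Request:
carry_out(motion="0 0 0.005 0; 0 0 0.01 0; 0 -0.001 0.013 0; 0 -0.001 0.013 0; 0 -0.001 0.013 0; 0 -0.001 0.013 0; 0 -0.001 0.013 0; 0 -0.001 0.013 0")

```text
time: 7.4
tool_pos: [0.5364, 0.0986, 0.1345]
ee_rot: [-3.142, -0.0, 1.502]
wrist_force: [-3.4, 0.7, 4.9]
width: 0.0005
finger_force: 2.5
```

Request:
carry_out(motion="0 0 0.005 0; 0 0 0.01 0; 0 -0.001 0.013 0; 0 -0.001 0.013 0; 0 -0.001 0.013 0; 0 -0.001 0.013 0; 0 -0.001 0.013 0; 0 -0.001 0.013 0")

```text
time: 8.2
tool_pos: [0.5363, 0.0986, 0.1325]
ee_rot: [3.142, -0.0, 1.502]
wrist_force: [-3.7, 0.0, 5.3]
width: 0.0005
finger_force: 2.5
```

Request:
carry_out(motion="0 0 0.005 0; 0 0 0.01 0; 0 -0.001 0.013 0; 0 -0.001 0.013 0; 0 -0.001 0.013 0; 0 -0.001 0.013 0; 0 -0.001 0.013 0; 0 -0.001 0.013 0")

```text
time: 9.0
tool_pos: [0.5361, 0.0986, 0.1306]
ee_rot: [3.142, -0.0, 1.502]
wrist_force: [-2.9, 0.7, 4.7]
width: 0.0004
finger_force: 2.5
```

Request:
carry_out(motion="0 0 0.005 0; 0 0 0.01 0; 0 0 0.013 0; 0 0 0.013 0; 0 0 0.013 0; 0 0 0.013 0; 0 0 0.013 0; 0 0 0.013 0")

```text
time: 9.8
tool_pos: [0.536, 0.0986, 0.1286]
ee_rot: [-3.141, -0.0, 1.502]
wrist_force: [-3.7, 0.4, 5.8]
width: 0.0006
finger_force: 2.5
```

Request:
carry_out(motion="0 0 0.005 0; 0 0 0.01 0; 0 0 0.013 0; 0 0 0.013 0; 0 0 0.013 0; 0 0 0.013 0; 0 0 0.013 0; 0 0 0.013 0")

```text
time: 10.6
tool_pos: [0.5361, 0.0986, 0.1269]
ee_rot: [-3.142, -0.0, 1.502]
wrist_force: [-4.4, 0.3, 6.3]
width: 0.0005
finger_force: 2.8
```

Request:
carry_out(motion="0 0 0.003 0; 0 0 0.007 0; 0 0 0.007 0; 0 0 0.007 0; 0 0 0.007 0; 0 0 0.007 0; 0 0 0.007 0; 0 0 0.007 0")

```text
time: 11.4
tool_pos: [0.536, 0.0986, 0.1261]
ee_rot: [3.142, -0.0, 1.502]
wrist_force: [-4.3, 0.5, 6.1]
width: 0.0005
finger_force: 3.3
```

Request:
carry_out(motion="0 0 0.003 0; 0 0 0.007 0; 0 0 0.007 0; 0 0 0.007 0; 0 0 0.007 0; 0 0 0.007 0; 0 0 0.007 0; 0 0 0.007 0")

```text
time: 12.2
tool_pos: [0.536, 0.0986, 0.1253]
ee_rot: [-3.142, -0.0, 1.502]
wrist_force: [-5.1, 1.0, 9.0]
width: 0.0004
finger_force: 3.7
```

Request:
carry_out(motion="0 0 0.003 0; 0 0 0.007 0; 0 0 0.007 0; 0 0 0.007 0; 0 0 0.007 0; 0 0 0.007 0; 0 0 0.007 0; 0 0 0.007 0")

```text
time: 13.0
tool_pos: [0.5359, 0.0986, 0.1245]
ee_rot: [-3.142, -0.0, 1.502]
wrist_force: [-5.9, 0.4, 8.0]
width: 0.0008
finger_force: 4.2
```

```bash
cat > rd.py <<'E'
from h import *
from bench import robot,snapshot
F=[];T=[];Z=[]
for i in range(5):
    p,o=sealer();F.append(o['wrist_force']);T.append([*o['joint_torque'][1:3],o['finger_force']]);Z.append(p);snapshot("top")
print(np.mean(Z,0).round(5),np.mean(F,0).round(2),np.std(F,0).round(2),np.mean(T,0).round(2),o['time'])
E
python3 rd.py
```

```text
[-0.12803  0.00133  0.12446] [-6.01  0.76  8.69] [0.26 0.38 0.68] [-29.75 -27.78   4.23] 13.2
```

Request:
carry_out(motion="0 0.005 -0.05 0; 0 0.01 -0.12 0; 0 0.02 -0.2 0; 0 0.04 -0.29 0; 0 0.07 -0.37 0; 0 0.1 -0.44 0; 0 0.115 -0.48 0; 0 0.115 -0.48 0")

```text
time: 14.05
tool_pos: [0.5544, 0.0973, 0.1966]
ee_rot: [3.139, -0.0, 1.502]
wrist_force: [1.3, -0.8, 2.0]
width: 0.0005
finger_force: 1.3
```

Request:
carry_out(motion="0 0.005 -0.007 0; 0 0.005 -0.014 0; 0 0.005 -0.014 0; 0 0.005 -0.014 0; 0 0.005 -0.014 0; 0 0.005 -0.014 0; 0 0.005 -0.014 0; 0 0.005 -0.014 0")

```text
time: 14.85
tool_pos: [0.5541, 0.0973, 0.1976]
ee_rot: [3.142, 0.0, 1.502]
wrist_force: [2.1, -0.6, 3.2]
width: 0.0002
finger_force: 1.3
```

Request:
carry_out(motion="0 0.002 -0.003 0; 0 0.002 -0.007 0; 0 0.002 -0.007 0; 0 0.002 -0.007 0; 0 0.002 -0.007 0; 0 0.002 -0.007 0; 0 0.002 -0.007 0; 0 0.002 -0.007 0")

```text
time: 15.65
tool_pos: [0.5544, 0.0973, 0.1986]
ee_rot: [-3.142, -0.0, 1.502]
wrist_force: [1.9, -0.3, 2.9]
width: 0.0005
finger_force: 1.3
```

Request:
carry_out(motion="0 0.002 -0.003 0; 0 0.002 -0.007 0; 0 0.002 -0.007 0; 0 0.002 -0.007 0; 0 0.002 -0.007 0; 0 0.002 -0.007 0; 0 0.002 -0.007 0; 0 0.002 -0.007 0")

```text
time: 16.45
tool_pos: [0.5547, 0.0973, 0.1997]
ee_rot: [3.142, -0.0, 1.502]
wrist_force: [1.7, 0.4, 1.9]
width: 0.0
finger_force: 1.2
```

Request:
carry_out(motion="0 0.002 -0.003 0; 0 0.002 -0.007 0; 0 0.002 -0.007 0; 0 0.002 -0.007 0; 0 0.002 -0.007 0; 0 0.002 -0.007 0; 0 0.002 -0.007 0; 0 0.002 -0.007 0")

```text
time: 17.25
tool_pos: [0.555, 0.0973, 0.2007]
ee_rot: [-3.142, -0.0, 1.502]
wrist_force: [2.5, -0.2, 2.9]
width: 0.0001
finger_force: 1.2
```

Request:
carry_out(motion="0 0.002 -0.003 0; 0 0.002 -0.007 0; 0 0.002 -0.007 0; 0 0.002 -0.007 0; 0 0.002 -0.007 0; 0 0.002 -0.007 0; 0 0.002 -0.007 0; 0 0.002 -0.007 0")

```text
time: 18.05
tool_pos: [0.5553, 0.0973, 0.2017]
ee_rot: [3.142, -0.0, 1.502]
wrist_force: [2.5, -0.0, 1.7]
width: 0.0004
finger_force: 1.2
```

Request:
carry_out(motion="0 0.002 -0.003 0; 0 0.002 -0.007 0; 0 0.002 -0.007 0; 0 0.002 -0.007 0; 0 0.002 -0.007 0; 0 0.002 -0.007 0; 0 0.002 -0.007 0; 0 0.002 -0.007 0")

```text
time: 18.85
tool_pos: [0.5556, 0.0972, 0.2028]
ee_rot: [-3.142, -0.0, 1.502]
wrist_force: [2.4, -1.2, 2.1]
width: 0.0003
finger_force: 1.2
```

Request:
carry_out(motion="0 0.002 -0.003 0; 0 0.002 -0.007 0; 0 0.002 -0.007 0; 0 0.002 -0.007 0; 0 0.002 -0.007 0; 0 0.002 -0.007 0; 0 0.002 -0.007 0; 0 0.002 -0.007 0")

```text
time: 19.65
tool_pos: [0.5559, 0.0972, 0.2039]
ee_rot: [-3.142, -0.0, 1.502]
wrist_force: [1.8, -0.2, 2.4]
width: 0.0003
finger_force: 1.2
```

Request:
carry_out(motion="0 0.002 -0.003 0; 0 0.002 -0.007 0; 0 0.002 -0.007 0; 0 0.002 -0.007 0; 0 0.002 -0.007 0; 0 0.002 -0.007 0; 0 0.002 -0.007 0; 0 0.002 -0.007 0")

```text
time: 20.45
tool_pos: [0.5562, 0.0972, 0.2049]
ee_rot: [-3.142, -0.0, 1.502]
wrist_force: [0.1, 0.1, 0.2]
width: 0.0003
finger_force: 0.0
```

Request:
carry_out(motion="0 0.002 -0.003 0; 0 0.002 -0.007 0; 0 0.002 -0.007 0; 0 0.002 -0.007 0; 0 0.002 -0.007 0; 0 0.002 -0.007 0; 0 0.002 -0.007 0; 0 0.002 -0.007 0")

```text
time: 21.25
tool_pos: [0.5565, 0.0972, 0.206]
ee_rot: [-3.142, -0.0, 1.502]
wrist_force: [0.3, 0.2, -0.8]
width: 0.0004
finger_force: 0.0
```

Contact is lost at about z=0.2044. First touch was at z≈0.1275, so q_touch≈0.3465. I'm aiming for a stop at q≈0.3585, which means s≈0.0421. Now to the knob.

Request:
carry_out(motion="-0.03 -0.02 -0.08 0; -0.15 -0.12 -0.1 0; -0.27 -0.24 -0.1 0; -0.4 -0.36 -0.1 0; -0.52 -0.48 -0.1 0; -0.62 -0.56 -0.05 0; -0.67 -0.59 0 0; -0.675 -0.59 0 0", grip=-0.15)

```text
time: 22.05
tool_pos: [0.4604, 0.0016, 0.2056]
ee_rot: [-3.141, -0.0, 1.5]
wrist_force: [-0.3, 0.1, -0.6]
width: 0.0397
finger_force: 0.0
```

Request:
carry_out(motion="0 0 0.08 0; 0 0 0.17 0; 0 0 0.26 0; 0 0 0.35 0; 0 0 0.43 0; 0 0 0.5 0; 0 0 0.55 0; 0 0 0.55 0")

```text
time: 22.85
tool_pos: [0.4604, 0.0024, 0.1221]
ee_rot: [-3.139, -0.0, 1.502]
wrist_force: [0.6, 0.5, 1.4]
width: 0.0398
finger_force: 0.0
```

```bash
python3 - <<'E'
from h import *
import cv2
from bench import snapshot
p,o=sealer();print(p,o['wrist_force'],o['time'],o['width'])
A=snapshot("top")["image"][190:340,200:400,::-1];B=snapshot("side")["image"][210:360,230:390,::-1]
cv2.imwrite("pics/k1.png",np.vstack([cv2.resize(A,None,fx=2,fy=2),cv2.resize(B,(400,300))]))
v=[0.66353697,0.08860187,-0.06781836]
print([(proj("top",W(v,(-.042,-.1,z)))-[200,140])*3 for z in(.13,.15,.17)],"foot cap seen at 363,280")
E
```

```text
[-0.19677895 -0.09977907  0.12205926] [0.62977137 0.49084915 1.4457682 ] 22.85 0.03976273246129675
[array([364.93752109, 283.12607684]), array([364.35159396, 279.21993958]), array([363.73696028, 275.12242741])] foot cap seen at 363,280
```

View pics/k1.png

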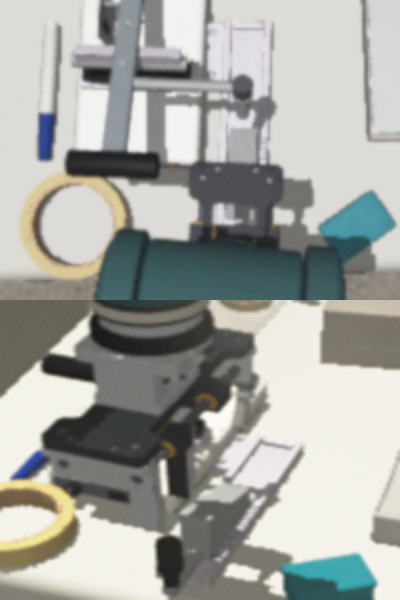

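The top view shows the gripper body clear of the handle, with the foot cap at (242,88) ahead of it. The side view shows the fingers straddling the space above the knob at (170,560). Descending.

Request:
carry_out(motion="0 0 0.05 0; 0 0 0.1 0; 0 0 0.15 0; 0 0 0.2 0; 0 0 0.25 0; 0 0 0.3 0; 0 0 0.34 0; 0 0 0.36 0")

```text
time: 23.75
tool_pos: [0.4608, 0.0023, 0.0686]
ee_rot: [-3.14, -0.0, 1.502]
wrist_force: [-0.0, -0.2, 0.5]
width: 0.0401
finger_force: 0.0
```

Request:
carry_out(motion="0 0 0 0; 0 0 0 0; 0 0 0 0; 0 0 0 0; 0 0 0 0; 0 0 0 0; 0 0 0 0; 0 0 0 0", grip=-1)

```text
time: 24.55
tool_pos: [0.4597, 0.0024, 0.0697]
ee_rot: [-3.138, 0.0, 1.502]
wrist_force: [-5.2, -0.8, 3.6]
width: 0.0191
finger_force: 30.0
```

```bash
python3 rd.py
```

```text
[-0.19757 -0.09983  0.06966] [-5.17  0.21  3.75] [0.44 0.55 0.46] [-25.62 -29.2   29.99] 24.75
```

Request:
carry_out(motion="0 -0.005 0 0; 0 -0.01 0 0; 0 -0.015 0 0; 0 -0.015 0 0; 0 -0.015 0 0; 0 -0.015 0 0; 0 -0.015 0 0; 0 -0.015 0 0")

```text
time: 25.6
tool_pos: [0.4596, 0.0024, 0.0697]
ee_rot: [3.14, -0.0, 1.502]
wrist_force: [1.5, 0.0, 1.1]
width: 0.0194
finger_force: 30.0
```

Request:
carry_out(motion="0 -0.005 0 0; 0 -0.01 0 0; 0 -0.015 0 0; 0 -0.015 0 0; 0 -0.015 0 0; 0 -0.015 0 0; 0 -0.015 0 0; 0 -0.015 0 0")

```text
time: 26.4
tool_pos: [0.4586, 0.0025, 0.0697]
ee_rot: [3.137, -0.0, 1.502]
wrist_force: [7.8, -0.3, -4.0]
width: 0.0193
finger_force: 30.0
```

Request:
carry_out(motion="0 -0.005 0 0; 0 -0.01 0 0; 0 -0.015 0 0; 0 -0.015 0 0; 0 -0.015 0 0; 0 -0.015 0 0; 0 -0.015 0 0; 0 -0.015 0 0")

```text
time: 27.2
tool_pos: [0.4565, 0.0026, 0.0697]
ee_rot: [3.137, -0.0, 1.502]
wrist_force: [6.9, -0.0, -3.5]
width: 0.019
finger_force: 30.0
```

Request:
carry_out(motion="0 -0.005 0 0; 0 -0.01 0 0; 0 -0.015 0 0; 0 -0.015 0 0; 0 -0.015 0 0; 0 -0.015 0 0; 0 -0.015 0 0; 0 -0.015 0 0")

```text
time: 28.0
tool_pos: [0.4564, 0.0026, 0.0698]
ee_rot: [3.131, -0.0, 1.502]
wrist_force: [13.4, -0.6, -8.3]
width: 0.0192
finger_force: 30.1
```

Request:
carry_out(motion="0 0.04 0 0; 0 0.08 0 0; 0 0.12 0 0; 0 0.16 0 0; 0 0.2 0 0; 0 0.24 0 0; 0 0.27 0 0; 0 0.27 0 0")

```text
time: 28.8
tool_pos: [0.4915, 0.0003, 0.0697]
ee_rot: [-3.138, -0.0, 1.502]
wrist_force: [-4.6, 0.3, 4.9]
width: 0.0191
finger_force: 30.0
```

```bash
python3 rd.py; python3 -c "
from bench import robot;print(robot.get_obs()['tool_pos'])"
```

```text
[-0.16568 -0.09974  0.06964] [-4.23  0.42  4.78] [0.26 0.19 0.38] [-27.66 -27.88  30.  ] 29.0
[4.91499157e-01 3.46130549e-04 6.96495435e-02]
```

Request:
carry_out(motion="0 0.01 0 0; 0 0.02 0 0; 0 0.03 0 0; 0 0.04 0 0; 0 0.05 0 0; 0 0.05 0 0; 0 0.05 0 0; 0 0.05 0 0")

```text
time: 29.85
tool_pos: [0.4984, -0.0001, 0.0696]
ee_rot: [-3.138, -0.0, 1.502]
wrist_force: [-4.8, 0.6, 6.6]
width: 0.0191
finger_force: 30.0
```

Request:
carry_out(motion="0 -0.007 0 0; 0 -0.007 0 0; 0 -0.007 0 0; 0 -0.007 0 0; 0 -0.007 0 0; 0 -0.007 0 0; 0 -0.007 0 0; 0 -0.007 0 0")

```text
time: 30.65
tool_pos: [0.4984, -0.0002, 0.0697]
ee_rot: [-3.14, -0.0, 1.502]
wrist_force: [-4.0, 0.7, 6.1]
width: 0.0193
finger_force: 30.0
```

Request:
carry_out(motion="0 0 0 0; 0 0 0 0; 0 0 0 0; 0 0 0 0; 0 0 0 0; 0 0 0 0; 0 0 0 0; 0 0 0 0", grip=-0.15)

```text
time: 31.45
tool_pos: [0.4991, -0.0004, 0.0695]
ee_rot: [3.141, -0.0, 1.502]
wrist_force: [1.0, 0.3, 0.0]
width: 0.0395
finger_force: 0.0
```

Request:
carry_out(motion="0 0 -0.1 0; 0 0 -0.22 0; 0 0 -0.35 0; 0 0 -0.5 0; 0 0 -0.65 0; 0 0 -0.8 0; 0 0 -0.92 0; 0 0 -1 0")

```text
time: 32.25
tool_pos: [0.4996, -0.0004, 0.2212]
ee_rot: [3.139, 0.0, 1.502]
wrist_force: [1.3, 0.3, 0.9]
width: 0.04
finger_force: 0.0
```

```bash
python3 -c "
from h import *
p,o=sealer();print(p,o['wrist_force'],o['time'])"
```

```text
[-0.15755235 -0.09989111  0.22124787] [1.31250947 0.28819438 0.86029439] 32.25
```

Request:
carry_out(motion="0.1 0.05 0 0; 0.22 0.11 0 0; 0.34 0.17 0 0; 0.46 0.22 0 0; 0.56 0.28 0 0; 0.63 0.32 0.02 0; 0.667 0.33 0.04 0; 0.667 0.33 0.04 0", grip=-1)

```text
time: 33.05
tool_pos: [0.5551, 0.0964, 0.2123]
ee_rot: [-3.14, 0.0, 1.503]
wrist_force: [-0.1, -0.2, 0.1]
width: 0.0003
finger_force: 0.0
```

```bash
python3 - <<'E'
from h import *
import cv2
from bench import snapshot
p,o=sealer();print(p,o['wrist_force'],o['time'],o['width'])
A=snapshot("top")["image"][190:340,200:400,::-1];B=snapshot("side")["image"][210:360,230:390,::-1]
cv2.imwrite("pics/p1.png",np.vstack([cv2.resize(A,None,fx=2,fy=2),cv2.resize(B,(400,300))]))
E
```

```text
[-0.1087621   0.00044308  0.21232324] [-0.10051079 -0.18340392  0.05846824] 33.05 0.00029452987892897254
```

View pics/p1.png

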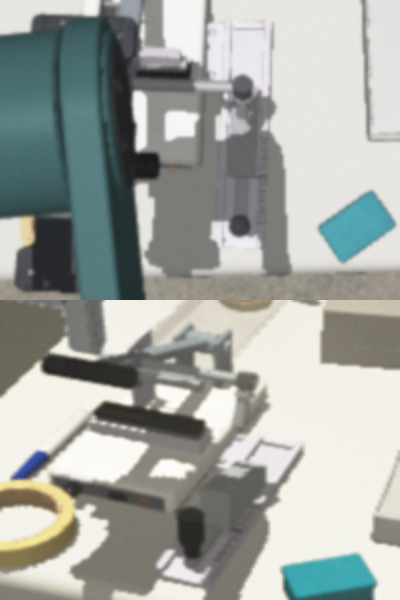

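The wedge is now in, with the knob at (240,225) in the top view. The case is where it was, and the finger is over the handle. Pressing again.

Request:
carry_out(motion="0 -0.01 0.06 0; 0 -0.04 0.13 0; 0 -0.07 0.21 0; 0 -0.09 0.29 0; 0 -0.11 0.37 0; 0 -0.125 0.45 0; 0 -0.13 0.5 0; 0 -0.135 0.525 0")

```text
time: 33.95
tool_pos: [0.5338, 0.0973, 0.1337]
ee_rot: [-3.139, 0.0, 1.502]
wrist_force: [-4.2, 0.1, 3.7]
width: 0.0007
finger_force: 2.6
```

Request:
carry_out(motion="0 0 0.01 0; 0 0 0.02 0; 0 0 0.03 0; 0 0 0.035 0; 0 0 0.04 0; 0 0 0.04 0; 0 0 0.04 0; 0 0 0.04 0")

```text
time: 34.75
tool_pos: [0.5353, 0.0975, 0.1292]
ee_rot: [3.141, -0.0, 1.502]
wrist_force: [-4.3, 0.0, 5.8]
width: 0.0003
finger_force: 2.5
```

Request:
carry_out(motion="0 0 0.003 0; 0 0 0.007 0; 0 0 0.007 0; 0 0 0.007 0; 0 0 0.007 0; 0 0 0.007 0; 0 0 0.007 0; 0 0 0.007 0")

```text
time: 35.55
tool_pos: [0.5353, 0.0975, 0.128]
ee_rot: [3.141, -0.0, 1.502]
wrist_force: [-3.1, -0.4, 4.6]
width: 0.0005
finger_force: 2.5
```

Request:
carry_out(motion="0 0 0.003 0; 0 0 0.007 0; 0 0 0.007 0; 0 0 0.007 0; 0 0 0.007 0; 0 0 0.007 0; 0 0 0.007 0; 0 0 0.007 0")

```text
time: 36.35
tool_pos: [0.5353, 0.0975, 0.1271]
ee_rot: [3.141, -0.0, 1.502]
wrist_force: [-3.1, 0.0, 5.5]
width: 0.0004
finger_force: 2.7
```

Request:
carry_out(motion="0 0 0.003 0; 0 0 0.007 0; 0 0 0.01 0; 0 0 0.01 0; 0 0 0.01 0; 0 0 0.01 0; 0 0 0.01 0; 0 0 0.01 0")

```text
time: 37.15
tool_pos: [0.5352, 0.0976, 0.1259]
ee_rot: [3.141, -0.0, 1.502]
wrist_force: [-4.6, 0.4, 6.7]
width: 0.0002
finger_force: 3.4
```

Request:
carry_out(motion="0 0 0.003 0; 0 0 0.007 0; 0 0 0.01 0; 0 0 0.01 0; 0 0 0.01 0; 0 0 0.01 0; 0 0 0.01 0; 0 0 0.01 0")

```text
time: 37.95
tool_pos: [0.535, 0.0976, 0.1248]
ee_rot: [3.141, -0.0, 1.502]
wrist_force: [-5.3, -0.7, 7.9]
width: 0.0004
finger_force: 4.1
```

Request:
carry_out(motion="0 0 0.003 0; 0 0 0.007 0; 0 0 0.01 0; 0 0 0.01 0; 0 0 0.01 0; 0 0 0.01 0; 0 0 0.01 0; 0 0 0.01 0")

```text
time: 38.75
tool_pos: [0.535, 0.0976, 0.1238]
ee_rot: [3.141, -0.0, 1.502]
wrist_force: [-7.0, 0.2, 10.7]
width: 0.0008
finger_force: 5.2
```

Request:
carry_out(motion="0 0 0.003 0; 0 0 0.007 0; 0 0 0.01 0; 0 0 0.01 0; 0 0 0.01 0; 0 0 0.01 0; 0 0 0.01 0; 0 0 0.01 0")

```text
time: 39.55
tool_pos: [0.535, 0.0976, 0.1233]
ee_rot: [3.141, -0.0, 1.502]
wrist_force: [-9.4, -0.2, 14.1]
width: 0.0002
finger_force: 7.0
```

Request:
carry_out(motion="0 0 0.003 0; 0 0 0.007 0; 0 0 0.01 0; 0 0 0.01 0; 0 0 0.01 0; 0 0 0.01 0; 0 0 0.01 0; 0 0 0.01 0")

```text
time: 40.35
tool_pos: [0.535, 0.0976, 0.1229]
ee_rot: [3.14, -0.0, 1.502]
wrist_force: [-9.6, -0.5, 16.7]
width: 0.0003
finger_force: 8.9
```

The stop has landed: z has stalled near 0.123 and the force is climbing steeply. The pad carries about 8–9 N and the wedge about 12 N. Letting the arm up.

Request:
carry_out(motion="0 0 -0.06 0; 0 0.01 -0.12 0; 0 0.03 -0.2 0; 0 0.05 -0.28 0; 0 0.08 -0.36 0; 0 0.11 -0.45 0; 0 0.13 -0.55 0; 0 0.14 -0.63 0")

```text
time: 41.15
tool_pos: [0.5575, 0.0958, 0.2146]
ee_rot: [3.139, -0.0, 1.501]
wrist_force: [-0.3, -0.6, -0.3]
width: 0.0005
finger_force: 0.0
```

Request:
carry_out(motion="0 0 -0.05 0; 0 0 -0.1 0; 0 0 -0.2 0; 0 0 -0.25 0; 0 0 -0.3 0; 0 0 -0.3 0; 0 0 -0.3 0; 0 0 -0.3 0")

```text
time: 41.95
tool_pos: [0.5558, 0.096, 0.258]
ee_rot: [-3.14, 0.0, 1.502]
wrist_force: [-0.1, 1.3, -0.6]
width: 0.0011
finger_force: 0.0
```

```bash
python3 - <<'E'
from h import *
import cv2
from bench import snapshot
p,o=sealer();print(p,o['wrist_force'],o['time'])
A=snapshot("top")["image"][190:340,200:400,::-1];B=snapshot("side")["image"][210:360,230:390,::-1]
cv2.imwrite("pics/e1.png",np.vstack([cv2.resize(A,None,fx=2,fy=2),cv2.resize(B,(400,300))]))
E
```

```text
[-1.07978082e-01  6.57441460e-05  2.57956813e-01] [-0.07039146  1.34049114 -0.56106232] 41.95
```

View pics/e1.png

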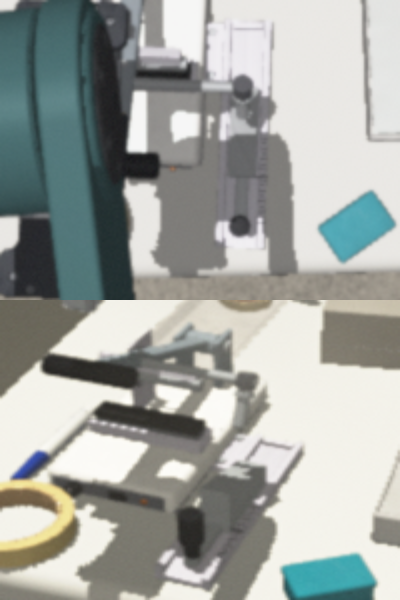

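The arm is up, with the handle at (90,370) in the side view. The knob is still at (240,225) in the top view, the case hasn't moved, and the robot is clear. Handing in.

```bash
python3 -c "
from bench import robot;print(robot.close_job())"
```

```text
the job is handed in; nothing more can be done
None
```

I set the stop wedge at about 42 mm and handed the job in at about 42 s; first touch came at about 0.347 rad, the proving press landed on the stop with an estimated 8–9 N on the pad and 12 N on the wedge, and the arm came back up with the wedge in and the case unmoved (the hand-in returned no verdict).

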